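# Point out the connector without its lock and log it

## Task

One of the five black connectors on the bench has no red lock bar, so its cream insert shows: point it out to the inspector by bringing the fingertips one to three centimetres above the middle of its top, without touching it, and holding them there for two seconds. Then press the blue button on the white tester right down to log the fault, let it spring back up, and move clear. Touch none of the connectors, keep the fingertips well up (over 5 cm) when passing over the good ones, leave the green button alone and do not disturb the other things on the bench.

Things in the scene. Friction and masses are not known exactly. Their poses are not given: they have to be found in the camera images.
- faulty: black connector housing, 60 (its x) x 40 (its y) x 32 mm high, lying flat on the bench, WITHOUT the red lock bar: a cream-coloured strip (24 x 36 mm) shows in the slot across the middle of its top. This is the one to point at. Origin: centre of its underside; z up. Loose, light; not to be touched
- faulty_top (a point): centre of the top of the faulty connector, 32 mm above the bench, at the level of its top edges (the cream strip lies 4.5 mm lower)
- good0: black connector housing, 60 (its x) x 40 (its y) x 32 mm high, lying flat on the bench, good: a red lock bar (24 x 38 mm) fills the slot across the middle of its top. Origin: centre of its underside; z up. Loose, light; not to be touched
- good0_top (a point): centre of the top of that good connector, 32 mm above the bench
- good1: black connector housing, 60 (its x) x 40 (its y) x 32 mm high, lying flat on the bench, good: a red lock bar (24 x 38 mm) fills the slot across the middle of its top. Origin: centre of its underside; z up. Loose, light; not to be touched
- good1_top (a point): centre of the top of that good connector, 32 mm above the bench
- good2: black connector housing, 60 (its x) x 40 (its y) x 32 mm high, lying flat on the bench, good: a red lock bar (24 x 38 mm) fills the slot across the middle of its top. Origin: centre of its underside; z up. Loose, light; not to be touched
- good2_top (a point): centre of the top of that good connector, 32 mm above the bench
- good3: black connector housing, 60 (its x) x 40 (its y) x 32 mm high, lying flat on the bench, good: a red lock bar (24 x 38 mm) fills the slot across the middle of its top. Origin: centre of its underside; z up. Loose, light; not to be touched
- good3_top (a point): centre of the top of that good connector, 32 mm above the bench
- tester: white tester box fixed to the bench, 140 (its x) x 150 (its y) x 60 mm high, a dark display on the far part of its top and two round push buttons on the near part, 80 mm apart. Origin: centre of its underside. It stands on the left or on the right of the connectors, turned by up to about 25 degrees
- log_button (a joint): travel of the blue button: 0 m up, 0.006 m fully down. Sprung, about 5 N at full travel, comes back up by itself. A press counts from 0.004 m
- log_button_top (a point): centre of the top of the blue button (32 mm across, pressed straight down), 22 mm above the top of the tester (82 mm above the bench), in a black collar
- pass_button (a joint): travel of the green button (0 up, 0.006 m down), same size and spring; not to be pressed
- pass_button_top (a point): centre of the top of the green button
- bin: translucent open parts bin with red terminals, 140 x 150 x 60 mm high, fixed, on the other side of the connectors from the tester. Origin: centre of its underside
- screwdriver: loose screwdriver lying near the far edge of the bench; bystander
- spool: loose yellow ring, 68 mm across, 24 mm high, near the far edge; origin: centre of its underside; bystander
- mug: loose blue mug, 80 mm across, 90 mm high, near the far edge; origin: centre of its underside; bystander

How it is judged:
On the way, in this order (a step that is already met when the one before it is completed fails the run):
1. the fingertips dwell just above the middle of the connector that has no red lock bar (about two seconds) (horizontal distance between the grasp point and faulty_top below 0.02 m and z of the grasp point in the frame of faulty_top between 0.012 and 0.062 m), for 1.7 s.
2. after that the blue button is pressed down (value of joint log_button above 0.004 m), for 0.05 s.
At the end, for the whole second after the job is handed in: The blue button is up again (under 1.5 mm down), the green one is up, every connector lies flat and within 6 mm of where it started, and the screwdriver, ring and mug are within 20 mm of where they started (distance of each of faulty, good0, good1, good2, good3 from where it was at the start of the episode below 0.006 m and angle between each of faulty, good0, good1, good2, good3's own z axis and vertical below 0.1 rad and value of joint each of log_button, pass_button below 0.0015 m and distance of each of screwdriver, spool, mug from where it was at the start of the episode below 0.02 m); the robot touches nothing.
It fails at once if a connector is touched by the robot (contact force between any of the fingers, the arm and faulty above 0.3 N or contact force between any of the fingers, the arm and good0 above 0.3 N or contact force between any of the fingers, the arm and good1 above 0.3 N or contact force between any of the fingers, the arm and good2 above 0.3 N or contact force between any of the fingers, the arm and good3 above 0.3 N).
It fails at once if a connector is lifted, shifted or carried (over 10 mm) (distance of any of faulty, good0, good1, good2, good3 from where it was at the start of the episode above 0.01 m).
It fails at once if a good connector is pointed at: the fingertips come down low over its middle ((horizontal distance between the grasp point and good0_top below 0.02 m and z of the grasp point in the frame of good0_top below 0.05 m) or (horizontal distance between the grasp point and good1_top below 0.02 m and z of the grasp point in the frame of good1_top below 0.05 m) or (horizontal distance between the grasp point and good2_top below 0.02 m and z of the grasp point in the frame of good2_top below 0.05 m) or (horizontal distance between the grasp point and good3_top below 0.02 m and z of the grasp point in the frame of good3_top below 0.05 m)).
It fails at once if the green button is pressed (value of joint pass_button above 0.003 m).
It fails at once if the screwdriver, ring or mug is disturbed (distance of any of screwdriver, spool, mug from where it was at the start of the episode above 0.03 m).
It also fails if it takes over 38 s, if anything falls off the work surface, if the arm or the gripper's body presses on something with over 40 N, if the wrist force passes 120 N, or if a joint passes its speed limit or range.

## Robot

A 7-joint arm with a two-finger parallel gripper is mounted at the origin on the work surface. World frame = base frame: x ahead of the robot, y to its left, z up, the work surface at z = 0. Lengths are in m, angles in rad, forces in N, time in s.
With the tool pointing down it reaches from about 0.4 to 0.75 m from the base axis. Payload 19.5 kg.
Tool frame: the origin (TCP) lies at the very end of the fingers, on their centre line; the grasp point (between the pads) lies bot.grip_point_offset behind it (bot.grip_point_offset is the distance from the TCP to the grasp point, in m); z points along the fingers, x is the direction in which the jaws open and shut, and the axes are right-handed (so a half turn about z gives the same grasp; the last joint's range is limited). The gripper opens to 85 mm and grips with 20 to 120 N. Pads are 22 mm wide; open, the fingers measure 114 mm over their backs; the gripper's body (76 mm by 85 mm) begins 54 mm behind the grasp point. The pads swing forward as they close: fully open they stand 13 mm farther back than shut.
Start: joints at [1.115, 0.707, -0.028, 1.485, 0.022, 0.951, -0.075], TCP at [0.231, -0.526, 0.205] pointing down, gripper open.
Joint ranges: [-2.71, 2.71], [-0.32, 2.16], [-1.57, 1.52], [0, 2.45], [-1.46, 4.6], [0, 2.02], [-2.83, 2.83]. Speed limits (rad/s): [1.89, 1.89, 2.57, 2.57, 3.01, 3.01, 3.01].

## Interface

Orientations are given as a unit quaternion [w, x, y, z].
In Python, from station import readout, viewer, bot gives the robot as it stands.
- The arm moves only by the tool send_rows, never from a script. Its arguments are lists of equal length, an entry for each row: "turn": the turn, a rotation vector about the tool's x, y, z in rad, a list of three; "travel": the shift along the tool's x, y, z in cm, a list of three; "fingers": the gripper command: -1 is fully open, 1 is shut, values between are in proportion. A call has exactly 5 rows; each row is the pose to reach, as a shift and turn from the pose commanded when the call began, along the tool's axes at that moment; what a row does not reach only later rows make up. A row lasts 1/8 s, in which the tool goes at most 62.5 mm and 10.7 degrees, less where a joint would pass 70% of its speed; a pose out of reach is approached as far as the arm can. A call with a gripper value outside its range is refused whole. The fingers move at their own pace and stop on an object; "newtons" is the grip in N (left out, the last holds). Time passes only in rows, so rows that repeat a pose let the fingers close, or fill a call up. It gives the time, the measured TCP pose, the force and the opening at its end, in the units of the state.
- readout.read_state(): the state, without advancing time (a new reading comes with each control period).
- viewer.snapshot(name): name is "side" or "top" or "wrist"; returns (picture, depth): 384x512x3 uint8, red, green, blue; 384x512 float32, m along the optical axis (not along the pixel's ray), 0 where there is no reading.
- viewer.camera_params(name): a dict with "vertical_fov" (degrees; the focal length in pixels is half the picture's height over the tangent of half this angle, whatever the lens; pixels are square), "cx", "cy" (the principal point, pixels), "k1" (the pictures are not rectified: a ray, as slopes to the right and down, at radius r is drawn at 1 + k1 r^2 times it, then the intrinsics apply), "T" (4x4, takes a point from camera to world coordinates). Camera axes: x right, y down, z forward; pixel columns grow to the right and rows downward; lengths in m; the calibration is good to about 2 mm. A picture is of the moment at which its call begins: read the wrist's pose just before it. camera_params takes no time and is no camera call; for the wrist camera it gives the pose at the moment of the call.
- bot.sign_off(): hands the job in, once; it reports no verdict.
The state is a dict: "clock": time; "qpos": joint angles; "qvel": joint speeds; "tau": joint torques, N m; "ee_pos": TCP position; "orientation": TCP orientation; "contact_force": force on the tool from outside, world axes, zero at the start; "torque": the same for the moment, N m; "finger_gap": finger opening in m.
Only numpy, scipy, OpenCV 4.12 (cv2) and the standard library are available. Lean on these libraries where they do the work, as an engineer would, in place of code of your own. Each camera call takes 0.05 s, during which the arm holds its last target. There are 200 camera calls.

## Working session

There is one attempt and no reset: what is moved stays moved. The work goes in short steps, Python scripts to look and compute and a tool call to move; the robot and the scene stay as the last step left them, time stands still between calls to the robot, and variables do not carry over. Pictures are saved under pics/ and viewed, about 8 in all and at most 12, crops included, and the job is handed in when it is done.

Besides the shell and the picture viewer there is one more tool, called as name(argument=value, ...) on one line, values as JSON. send_rows: Moves the arm, as the interface text tells. Its arguments: {"type":"object","properties":{"turn":{"type":"array","items":{"type":"array","items":{"type":"number"}}},"travel":{"type":"array","items":{"type":"array","items":{"type":"number"}}},"fingers":{"type":"array","items":{"type":"number"}},"newtons":{"type":"number"}},"required":["turn","travel","fingers"]}

```bash
mkdir -p pics
cat > h.py <<'E'
import numpy as np, cv2
from station import readout, viewer, bot
def pts(p, uv, z):
    """cast pixels onto the plane at height z"""
    uv=np.asarray(uv,float).reshape(-1,2); f=192/np.tan(np.radians(p["vertical_fov"])/2)
    d=(uv-[p["cx"],p["cy"]])/f; s=d.copy()
    for _ in range(20): s=d/(1+p["k1"]*(s**2).sum(1,keepdims=True))
    T=np.array(p["T"]); r=np.c_[s,np.ones(len(s))]@T[:3,:3].T
    return T[:3,3]+r*((z-T[2,3])/r[:,2])[:,None]
def blobs(img, lo, hi, amin=60):
    hsv=cv2.cvtColor(img,cv2.COLOR_RGB2HSV); m=cv2.inRange(hsv,np.array(lo),np.array(hi))
    n,l,s,c=cv2.connectedComponentsWithStats(m)
    return [(c[i].round(1),s[i]) for i in range(1,n) if s[i,4]>=amin]
E
python3 - <<'E'
from h import *
s=readout.read_state(); print(s, bot.grip_point_offset)
im={}
for n in("top","side"):
    a,d=viewer.snapshot(n); im[n]=a; np.savez(f"{n}.npz",a=a,d=d); p=viewer.camera_params(n); print(n,p)
    cv2.imwrite(f"pics/{n}1.png",cv2.cvtColor(a,cv2.COLOR_RGB2BGR))
    for nm,lo,hi,z in(("red",(0,120,70),(8,255,255),.032),("red2",(172,120,70),(180,255,255),.032),("blue",(100,120,60),(130,255,255),.082),("green",(45,90,40),(90,255,255),.082),("cream",(15,30,140),(32,130,255),.0275)):
        for c,st in blobs(a,lo,hi): print(nm,c,st[4],pts(p,c,z).round(3))
E
```

```text
{'clock': 0.0, 'qpos': array([ 1.11528129,  0.70707744, -0.02764232,  1.48499809,  0.02200401,
        0.95089678, -0.07552299]), 'qvel': array([-6.25555691e-04, -9.29161673e-04,  6.57652174e-04,  6.35877745e-04,
        1.44944200e-05, -1.56688362e-03, -1.04436176e-03]), 'tau': array([ 2.40961119e-03, -8.83213735e+01,  1.23584926e+00, -2.36161584e+01,
        1.71735085e-02,  6.69834466e-03, -1.90837405e-06]), 'ee_pos': array([ 0.23110252, -0.52619585,  0.20454214]), 'orientation': array([-2.85486583e-04,  8.37288381e-01, -5.46761262e-01, -4.56765357e-04]), 'contact_force': array([0.20154458, 0.0014912 , 0.13281665]), 'torque': array([ 0.03921961, -0.01888282,  0.00015241]), 'finger_gap': 0.08515993474799614} 0.0187
top {'vertical_fov': 54.06318837177831, 'cx': 252.84931404721948, 'cy': 190.67568918061744, 'k1': -0.07628790525224097, 'T': array([[-0.00702936, -0.99721153,  0.07429506,  0.5444569 ],
       [-0.99946529,  0.00937894,  0.03132355, -0.02511445],
       [-0.03193301, -0.07403515, -0.99674424,  0.96940492],
       [ 0.        ,  0.        ,  0.        ,  1.        ]])}
re
[... 1812 characters left out ...]
 0.032]]
red [324.4 153.6] 256 [[ 0.514 -0.319  0.032]]
red [205.1 194.7] 228 [[0.784 0.012 0.032]]
red [336.5 196.5] 89 [[ 0.427 -0.126  0.032]]
red [281.5 214.1] 102 [[0.552 0.005 0.032]]
red [227.9 221.2] 108 [[0.678 0.087 0.032]]
red [300.9 248.9] 125 [[0.464 0.109 0.032]]
blue [84.9 97.2] 26028 [[ 1.421 -0.263  0.082]]
blue [196.3  17.7] 75 [[ 1.423 -1.172  0.082]]
blue [279.   82.6] 559 [[ 0.786 -0.641  0.082]]
blue [372.8 105.5] 919 [[ 0.413 -0.611  0.082]]
blue [255.3 318.3] 164 [[0.485 0.376 0.082]]
green [278.9 295.1] 151 [[0.459 0.301 0.082]]
cream [ 93.3 220.6] 9126 [[1.026 0.224 0.027]]
cream [327.1  90.4] 63 [[ 0.616 -0.757  0.027]]
cream [ 72.6 309.2] 129 [[0.894 0.484 0.027]]
```

View pics/top1.png

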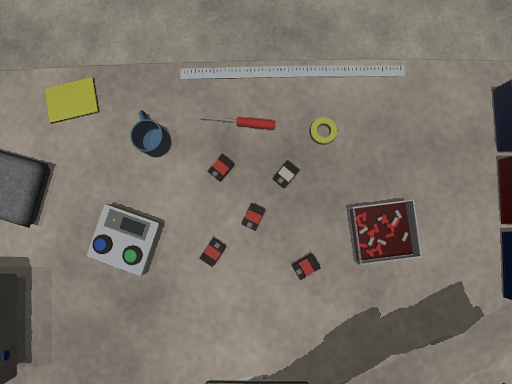

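View pics/side1.png

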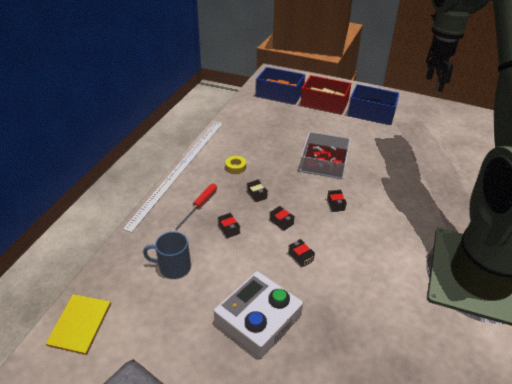

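The top view shows four connectors with red bars. The fifth, at about (286,174), or (257,190) in the side view, has the cream strip. The blue button is at (101,244) and the green one at (131,256). Next I locate the cream strip in both views.

```bash
cat >> h.py <<'E'
def delta(target):
    from scipy.spatial.transform import Rotation as R
    s=readout.read_state(); q=s["orientation"]; r=R.from_quat(q,scalar_first=True)
    print("t",s["clock"],"tcp",s["ee_pos"].round(4),"F",s["contact_force"].round(2),"gap",round(s["finger_gap"],4))
    print("rotvec tool->straight down",( r.inv()*R.from_quat([0,.8373,-.5468,0],scalar_first=True)).as_rotvec().round(4))
    return (100*r.inv().apply(np.array(target)-s["ee_pos"])).round(2)
E
python3 - <<'E'
from h import *
for n,(u,v) in(("top",(286,174)),("side",(257,190))):
    a=np.load(n+".npz")["a"]; p=viewer.camera_params(n); w=a[v-16:v+17,u-16:u+17]
    g=w.min(2)>115 if n=="top" else None
    hsv=cv2.cvtColor(w,cv2.COLOR_RGB2HSV); V=hsv[...,2]
    # dark body, then bright strip enclosed by it
    dark=(V<60).astype(np.uint8); ys,xs=np.nonzero(dark); hull=cv2.convexHull(np.c_[xs,ys].astype(np.int32))
    hm=cv2.fillConvexPoly(np.zeros_like(dark),hull,1); m=hm&(V>120)
    yy,xx=np.nonzero(m); c=(xx.mean()+u-16,yy.mean()+v-16)
    print(n,c,m.sum(),dark.sum(),pts(p,c,.0275).round(4))
    r=cv2.minAreaRect(np.c_[xx,yy].astype(np.int32)); print(r)
print(delta([.655,-.075,.19]))
E
```

```text
top (np.float64(285.728), np.float64(173.472)) 125 203 [[ 0.6573 -0.0785  0.0275]]
((15.721309661865234, 15.434426307678223), (13.95602035522461, 8.706507682800293), 39.80556869506836)
side (np.float64(256.74603174603175), np.float64(187.22222222222223)) 63 190 [[ 0.6594 -0.0812  0.0275]]
((15.649999618530273, 13.450000762939453), (5.05964469909668, 12.965338706970215), 71.56504821777344)
t 0.1 tcp [ 0.2311 -0.5263  0.2046] F [ 0.13  0.03 -0.02] gap 0.0854
rotvec tool->straight down [0.    0.001 0.   ]
[-24.27 -56.96   1.48]
```

send_rows(turn=[[0, 0, 0], [0, 0, 0], [0, 0, 0], [0, 0, 0], [0, 0, 0]], travel=[[-2, -5, 0], [-4.5, -10.5, 0], [-7, -16, 0], [-9, -22, 0], [-11, -27, 0]], fingers=[1, 1, 1, 1, 1])

```text
clock: 0.72
ee_pos: [0.4357, -0.3153, 0.2049]
orientation: [-0.0, 0.837, -0.546, -0.0]
contact_force: [0.4, -1.2, 0.7]
finger_gap: 0.0
```

send_rows(turn=[[0, 0, 0], [0, 0, 0], [0, 0, 0], [0, 0, 0], [0, 0, 0]], travel=[[-2, -5, 0], [-4.5, -10.5, 0], [-7, -16, 0], [-9, -22, 0], [-11, -26, 0]], fingers=[1, 1, 1, 1, 1])

```text
clock: 1.35
ee_pos: [0.6293, -0.1095, 0.2045]
orientation: [-0.0, 0.838, -0.546, -0.0]
contact_force: [-0.3, -0.3, 0.2]
finger_gap: 0.0002
```

Run:
```python
from h import *
print(delta([.658,-.079,.15])); p=viewer.camera_params("wrist"); a,d=viewer.snapshot("wrist")
np.savez("w.npz",a=a,d=d,**{k:v for k,v in p.items()})
print(p); cv2.imwrite("pics/w1.png",cv2.cvtColor(a,cv2.COLOR_RGB2BGR))
```

```text
t 1.35 tcp [ 0.6293 -0.1095  0.2045] F [-0.25 -0.33  0.16] gap 0.0002
rotvec tool->straight down [0.0002 0.0007 0.0014]
[-1.64 -3.85  5.45]
{'vertical_fov': 68.3037927489497, 'cx': 257.02152357022686, 'cy': 186.88434600738884, 'k1': -0.04646133159142857, 'T': array([[ 4.03664639e-01, -8.77914841e-01, -2.57527456e-01,
         6.95622789e-01],
       [-9.14906596e-01, -3.87614752e-01, -1.12697488e-01,
        -8.17843755e-02],
       [-8.82643830e-04,  2.81105559e-01, -9.59676449e-01,
         3.73127535e-01],
       [ 0.00000000e+00,  0.00000000e+00,  0.00000000e+00,
         1.00000000e+00]])}
```

View pics/w1.png

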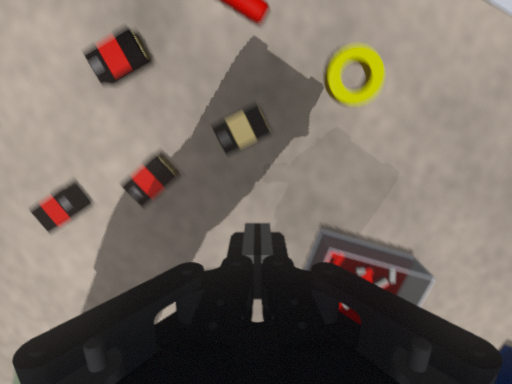

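The cream strip is at about (242,129) in the wrist view. A red-barred connector lies next to it at (150,180), and the fingertips are at (257,225).

Run:
```python
from h import *
f=np.load("w.npz"); a=f["a"]; p={k:f[k] for k in("vertical_fov","cx","cy","k1","T")}
w=[b for b in blobs(a,(15,50,120),(30,200,255),150) if abs(b[0][0]-242)<25 and abs(b[0][1]-129)<25]
for c,s in w: print(c,s,pts(p,c,.0275).round(4))
c=pts(p,w[0][0],.0275)[0]
for b in blobs(a,(0,150,70),(8,255,255),200)+blobs(a,(172,150,70),(180,255,255),200): print("red",b[0],pts(p,b[0],.032).round(3))
print(delta([c[0],c[1],.08]))
```

```text
[240.7 129.1] [226 111  30  37 624] [[ 0.6612 -0.0752  0.0275]]
red [249.1   7.9] [[ 0.784 -0.033  0.032]]
red [114.6  58.2] [[0.678 0.087 0.032]]
red [147.5 182.2] [[0.554 0.007 0.032]]
red [ 54.8 211.2] [[0.465 0.109 0.032]]
red [343.7 261.9] [[ 0.554 -0.274  0.032]]
red [372.9 273.1] [[ 0.555 -0.321  0.032]]
t 1.4 tcp [ 0.6319 -0.1038  0.2039] F [ 5.47  7.27 -0.65] gap 0.0001
rotvec tool->straight down [-0.002   0.0035  0.0064]
[-1.37 -3.82 12.41]
```

send_rows(turn=[[0, 0, 0], [0, 0, 0], [0, 0, 0], [0, 0, 0], [0, 0, 0]], travel=[[-1.9, -4.2, 3], [-1.9, -4.2, 7], [-1.9, -4.2, 10], [-1.9, -4.2, 11], [-1.9, -4.2, 11]], fingers=[1, 1, 1, 1, 1])

```text
clock: 2.02
ee_pos: [0.6588, -0.0777, 0.0952]
orientation: [0.0, 0.837, -0.547, -0.0]
contact_force: [-0.4, 0.7, 0.4]
finger_gap: 0.0001
```

Run:
```python
from h import *
print(delta([.659,-.078,.053])); p=viewer.camera_params("wrist"); a,d=viewer.snapshot("wrist"); print(delta([.659,-.078,.053]))
for c,s in blobs(a,(15,50,100),(32,200,255),150): print(c,s,pts(p,c,.0275).round(4))
cv2.imwrite("pics/w2.png",cv2.cvtColor(a,cv2.COLOR_RGB2BGR))
```

```text
t 2.025 tcp [ 0.6588 -0.0777  0.0952] F [-0.37  0.68  0.35] gap 0.0001
rotvec tool->straight down [ 0.0002  0.0002 -0.0001]
[ 0.03 -0.01  4.22]
t 2.075 tcp [ 0.6592 -0.0778  0.0959] F [-0.42 -1.17  0.62] gap 0.0001
rotvec tool->straight down [-0.0008 -0.0004 -0.0001]
[0.01 0.03 4.29]
[420.1 121.2] [368  74  89  83 339] [[ 0.7681 -0.1787  0.0275]]
[408.8 116.3] [396  96  29  41 166] [[ 0.7675 -0.1679  0.0275]]
[256.3 189.9] [ 235  167   42   47 1112] [[ 0.6589 -0.0783  0.0275]]
```

View pics/w2.png

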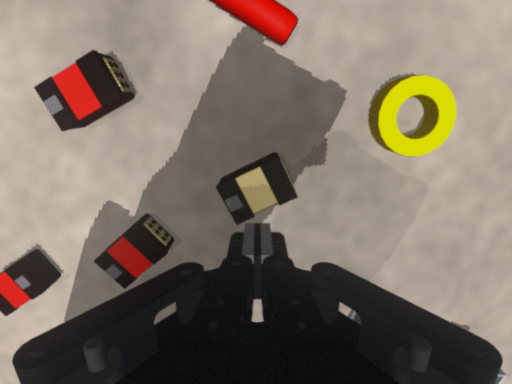

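The strip at (256,190) is right under the tool and still in full view, so I descend 4.2 cm and dwell there.

send_rows(turn=[[0, 0, 0], [0, 0, 0], [0, 0, 0], [0, 0, 0], [0, 0, 0]], travel=[[0, 0, 1.5], [0, 0, 3], [0, 0, 4], [0, 0, 4.2], [0, 0, 4.2]], fingers=[1, 1, 1, 1, 1])

```text
clock: 2.7
ee_pos: [0.6589, -0.0776, 0.0531]
orientation: [-0.0, 0.837, -0.547, 0.0]
contact_force: [-0.3, -0.1, 0.9]
finger_gap: -0.0
```

send_rows(turn=[[0, 0, 0], [0, 0, 0], [0, 0, 0], [0, 0, 0], [0, 0, 0]], travel=[[0, 0, 0], [0, 0, 0], [0, 0, 0], [0, 0, 0], [0, 0, 0]], fingers=[1, 1, 1, 1, 1])

```text
clock: 3.32
ee_pos: [0.6588, -0.0776, 0.053]
orientation: [-0.0, 0.837, -0.547, -0.0]
contact_force: [-0.1, -0.6, 0.0]
finger_gap: 0.0001
```

send_rows(turn=[[0, 0, 0], [0, 0, 0], [0, 0, 0], [0, 0, 0], [0, 0, 0]], travel=[[0, 0, 0], [0, 0, 0], [0, 0, 0], [0, 0, 0], [0, 0, 0]], fingers=[1, 1, 1, 1, 1])

```text
clock: 3.95
ee_pos: [0.6588, -0.0776, 0.053]
orientation: [-0.0, 0.837, -0.547, -0.0]
contact_force: [-0.1, -0.2, -0.2]
finger_gap: 0.0001
```

send_rows(turn=[[0, 0, 0], [0, 0, 0], [0, 0, 0], [0, 0, 0], [0, 0, 0]], travel=[[0, 0, 0], [0, 0, 0], [0, 0, 0], [0, 0, 0], [0, 0, 0]], fingers=[1, 1, 1, 1, 1])

```text
clock: 4.58
ee_pos: [0.6588, -0.0776, 0.053]
orientation: [-0.0, 0.837, -0.547, -0.0]
contact_force: [-0.6, -0.2, 0.8]
finger_gap: -0.0003
```

send_rows(turn=[[0, 0, 0], [0, 0, 0], [0, 0, 0], [0, 0, 0], [0, 0, 0]], travel=[[0, 0, 0], [0, 0, 0], [0, 0, 0], [0, 0, 0], [0, 0, 0]], fingers=[1, 1, 1, 1, 1])

```text
clock: 5.2
ee_pos: [0.6588, -0.0776, 0.053]
orientation: [-0.0, 0.837, -0.547, -0.0]
contact_force: [0.9, -0.0, -0.3]
finger_gap: 0.0
```

send_rows(turn=[[0, 0, 0], [0, 0, 0], [0, 0, 0], [0, 0, 0], [0, 0, 0]], travel=[[0, 0, -3], [0, 0, -6], [0, 0, -9], [0, 0, -11], [0, 0, -12]], fingers=[1, 1, 1, 1, 1])

```text
clock: 5.82
ee_pos: [0.659, -0.0777, 0.1739]
orientation: [-0.0, 0.837, -0.547, 0.0]
contact_force: [0.4, -0.4, -0.7]
finger_gap: -0.0002
```

Run:
```python
from h import *
print(delta([.482,.36,.18]))
```

```text
t 5.825 tcp [ 0.659  -0.0777  0.1739] F [ 0.43 -0.44 -0.65] gap -0.0002
rotvec tool->straight down [-0.0009 -0.0004 -0.    ]
[-47.19  -1.39  -0.62]
```

send_rows(turn=[[0, 0, 0], [0, 0, 0], [0, 0, 0], [0, 0, 0], [0, 0, 0]], travel=[[-4, 0, 0], [-9, 0, 0], [-14, -0.5, 0], [-19, -0.5, 0], [-24, -0.5, 0]], fingers=[1, 1, 1, 1, 1])

```text
clock: 6.45
ee_pos: [0.566, 0.1455, 0.1726]
orientation: [0.0, 0.837, -0.547, -0.0]
contact_force: [0.0, -0.1, 0.8]
finger_gap: 0.0001
```

send_rows(turn=[[0, 0, 0], [0, 0, 0], [0, 0, 0], [0, 0, 0], [0, 0, 0]], travel=[[-5, 0, 0], [-10, 0, 0], [-16, 0, 0], [-21, -0.5, 0], [-23.2, -0.9, 0]], fingers=[1, 1, 1, 1, 1])

```text
clock: 7.08
ee_pos: [0.4802, 0.3628, 0.1725]
orientation: [0.0, 0.838, -0.545, -0.001]
contact_force: [0.1, -1.0, 0.2]
finger_gap: -0.0001
```

send_rows(turn=[[0, 0, 0], [0, 0, 0], [0, 0, 0], [0, 0, 0], [0, 0, 0]], travel=[[0, 0, 0], [0, 0, 0], [0, 0, 0], [0, 0, 0], [0, 0, 0]], fingers=[1, 1, 1, 1, 1])

```text
clock: 7.7
ee_pos: [0.482, 0.3599, 0.1731]
orientation: [-0.0, 0.837, -0.547, -0.0]
contact_force: [1.0, -0.0, -0.9]
finger_gap: -0.0002
```

Run:
```python
from h import *
p=viewer.camera_params("wrist"); a,d=viewer.snapshot("wrist"); 
for lo,hi in(((100,120,60),(130,255,255)),((45,90,40),(90,255,255))):
    for c,s in blobs(a,lo,hi,150):
        i,j=np.round(c).astype(int); print(c,s,pts(p,c,.082).round(4),"depth",d[j,i])
print(delta([.485,.374,.1]))
cv2.imwrite("pics/w3.png",cv2.cvtColor(a,cv2.COLOR_RGB2BGR))
```

```text
[244.1 172. ] [228 156  33  32 808] [[0.4871 0.3741 0.082 ]] depth 0.26694
[302.6 224.2] [287 209  32  31 763] [[0.4614 0.2999 0.082 ]] depth 0.28091303
t 7.75 tcp [0.482  0.36   0.1731] F [ 0.44  0.99 -0.88] gap 0.0
rotvec tool->straight down [ 0.      0.0001 -0.0003]
[-1.16 -0.84  7.31]
```

View pics/w3.png

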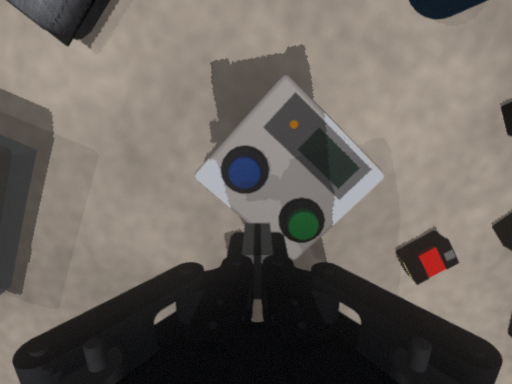

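The blue button at (244,172) measures (0.487, 0.374). The green one comes out 78 mm away against the 80 mm stated, so the scale is right.

send_rows(turn=[[0, 0, 0], [0, 0, 0], [0, 0, 0], [0, 0, 0], [0, 0, 0]], travel=[[-1.1, -1, 2], [-1.1, -1, 5], [-1.1, -1, 7.5], [-1.1, -1, 8.3], [-1.1, -1, 8.3]], fingers=[1, 1, 1, 1, 1])

```text
clock: 8.38
ee_pos: [0.4867, 0.3742, 0.0903]
orientation: [0.0, 0.837, -0.547, -0.0]
contact_force: [-0.2, 0.3, 1.8]
finger_gap: -0.0001
```

send_rows(turn=[[0, 0, 0], [0, 0, 0], [0, 0, 0], [0, 0, 0], [0, 0, 0]], travel=[[0, 0, 0.5], [0, 0, 0.8], [0, 0, 1.1], [0, 0, 1.2], [0, 0, 1.2]], fingers=[1, 1, 1, 1, 1])

```text
clock: 9.0
ee_pos: [0.4866, 0.3743, 0.078]
orientation: [-0.0, 0.837, -0.547, -0.0]
contact_force: [0.0, -1.2, 0.4]
finger_gap: 0.0001
```

send_rows(turn=[[0, 0, 0], [0, 0, 0], [0, 0, 0], [0, 0, 0], [0, 0, 0]], travel=[[0, 0, 0.1], [0, 0, 0.2], [0, 0, 0.2], [0, 0, 0.2], [0, 0, 0.2]], fingers=[1, 1, 1, 1, 1])

```text
clock: 9.62
ee_pos: [0.4866, 0.3743, 0.0761]
orientation: [-0.0, 0.837, -0.547, -0.0]
contact_force: [0.0, -0.1, -0.1]
finger_gap: 0.0003
```

Run:
```python
from h import *
print(delta([.4867,.374,.076]))
a,d=viewer.snapshot("side"); s=readout.read_state(); print(s["contact_force"],s["tau"].round(2))
cv2.imwrite("pics/s2.png",cv2.cvtColor(cv2.resize(a[230:384,170:340],None,fx=3.5,fy=3.5,interpolation=cv2.INTER_CUBIC),cv2.COLOR_RGB2BGR))
```

```text
t 9.625 tcp [0.4866 0.3743 0.0761] F [ 0.04 -0.06 -0.14] gap 0.0003
rotvec tool->straight down [-0.      0.0001  0.    ]
[0.03 0.   0.01]
[-0.38045821  0.36221727  0.07446001] [ 0.000e+00 -9.913e+01  5.090e+00 -1.944e+01  1.000e-02  0.000e+00
 -0.000e+00]
```

View pics/s2.png

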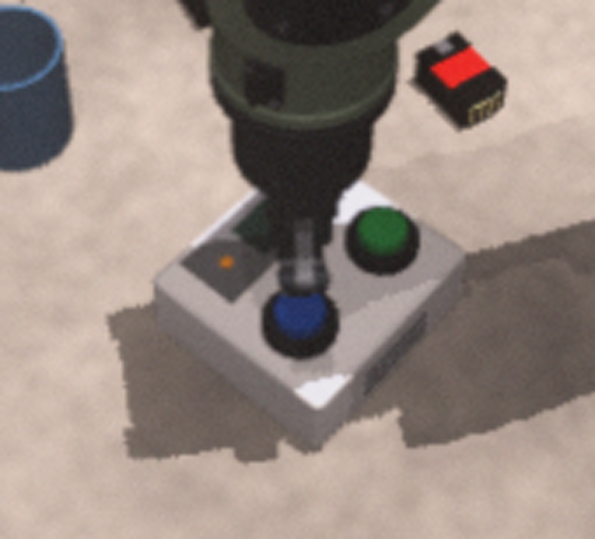

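There is no force at z = 0.076. In the crop the tips are at about (303,290), just above or behind the blue button at (300,312). I check this with depth.

Run:
```python
from h import *
a,d=viewer.snapshot("side"); p=viewer.camera_params("side"); T=np.array(p["T"]); f=192/np.tan(np.radians(p["vertical_fov"])/2)
def proj(P):
    c=T[:3,:3].T@(np.array(P)-T[:3,3]); s=c[:2]/c[2]; s=s*(1+p["k1"]*(s@s)); return (s*f+[p["cx"],p["cy"]]).round(1), c[2].round(3)
print("tcp",proj([.4866,.3743,.0761]),"btn",proj([.4867,.374,.082]))
for v in range(300,330,2):
    for u in (256,):
        z=d[v,u]; P=pts(p,(u,v),0)[0]; o=T[:3,3]; r=P-o; zc=T[:3,2]@r; print(v,a[v,u],(o+r*z/zc).round(3))
```

```text
tcp (array([254.9, 319. ]), np.float64(0.932)) btn (array([255. , 317.3]), np.float64(0.929))
300 [81 81 81] [0.47  0.415 0.207]
302 [79 76 79] [0.469 0.418 0.204]
304 [107 103 105] [0.468 0.422 0.204]
306 [116 110 113] [0.467 0.423 0.199]
308 [133 129 130] [0.466 0.426 0.198]
310 [115 109 114] [0.465 0.429 0.196]
312 [60 55 58] [0.464 0.43  0.192]
314 [35 38 48] [0.481 0.384 0.112]
316 [35 49 97] [0.485 0.373 0.087]
318 [ 35  53 100] [0.483 0.378 0.087]
320 [ 35  50 101] [0.482 0.379 0.081]
322 [ 40  56 106] [0.48  0.385 0.084]
324 [40 47 89] [0.479 0.389 0.083]
326 [38 39 61] [0.479 0.387 0.072]
328 [37 33 31] [0.477 0.392 0.073]
```

Run:
```python
from h import *
def back(p,d,u,v):
    T=np.array(p["T"]); r=pts(p,(u,v),0)[0]-T[:3,3]; return (T[:3,3]+r*d[v,u]/(T[:3,2]@r)).round(4)
p=viewer.camera_params("wrist"); s=readout.read_state(); print(s["ee_pos"])
a,d=viewer.snapshot("wrist")
for u in (250,257,264):
    for v in range(200,262,6): print(u,v,a[v,u],d[v,u].round(3),back(p,d,u,v))
cv2.imwrite("pics/w4.png",cv2.cvtColor(cv2.resize(a[130:330,160:360],None,fx=3,fy=3),cv2.COLOR_RGB2BGR))
```

```text
[0.48658501 0.37428126 0.07607492]
250 200 [32 40 65] 0.176 [0.4988 0.3831 0.0785]
250 206 [ 33  59 114] 0.172 [0.4966 0.382  0.0827]
250 212 [ 32  54 102] 0.174 [0.4928 0.3804 0.0822]
250 218 [29 51 97] 0.175 [0.4892 0.3789 0.0824]
250 224 [56 56 59] 0.148 [0.4964 0.3812 0.1085]
250 230 [57 56 57] 0.14 [0.4966 0.3811 0.1162]
250 236 [57 57 58] 0.134 [0.4966 0.381  0.1227]
250 242 [54 55 57] 0.128 [0.4965 0.3808 0.1286]
250 248 [54 53 55] 0.122 [0.497  0.3808 0.135 ]
250 254 [58 58 59] 0.119 [0.4963 0.3804 0.1387]
250 260 [27 27 26] 0.112 [0.4976 0.3808 0.1457]
257 200 [30 39 64] 0.175 [0.5008 0.3792 0.0794]
257 206 [ 32  59 113] 0.172 [0.4984 0.3782 0.0831]
257 212 [32 52 99] 0.174 [0.4945 0.3764 0.082 ]
257 218 [28 50 97] 0.176 [0.4907 0.3748 0.0817]
257 224 [26 28 32] 0.149 [0.4973 0.3776 0.1071]
257 230 [27 27 28] 0.14 [0.4982 0.3781 0.1168]
257 236 [27 23 28] 0.135 [0.4976 0.3778 0.1219]
257 242 [24 23 22] 0.128 [0.498 0.378 0.129]
257 248 [22 23 23] 0.123 [0.4977 0.3778 0.134 ]
257 254 [23 23 24] 0.117 [0.4982 0.3781 0.1402]
257 260 [31 28 29] 0.118 [0.4957 0.377  0.1403]
264 200 [32 38 61] 0.175 [0.5024 0.3752 0.079 ]
264 206 [32 54 99] 0.173 [0.4998 0.3741 0.082 ]
264 212 [30 50 97] 0.174 [0.4963 0.3726 0.0824]
264 218 [29 51 97] 0.176 [0.4921 0.3706 0.0808]
264 224 [54 56 57] 0.148 [0.499  0.3744 0.1077]
264 230 [57 57 58] 0.141 [0.4989 0.3746 0.1151]
264 236 [56 56 57] 0.135 [0.4987 0.3746 0.1215]
264 242 [53 54 55] 0.128 [0.4993 0.3751 0.129 ]
264 248 [54 54 54] 0.123 [0.4992 0.3751 0.1345]
264 254 [59 58 60] 0.118 [0.4989 0.3752 0.1392]
264 260 [25 24 24] 0.111 [0.5    0.3758 0.1461]
```

View pics/w4.png

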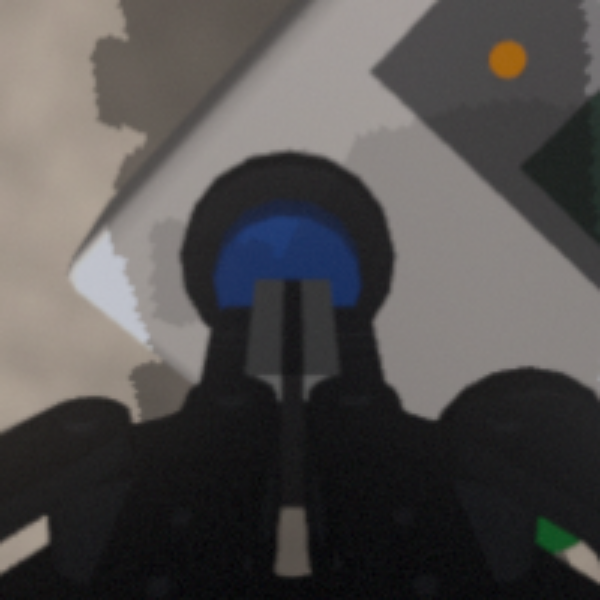

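The wrist depth shows the visible fingertips at z ≈ 0.105 while the reported TCP is at 0.076. So the real tips sit about 28 mm behind the reported TCP, and the side view agrees. My earlier dwell was therefore about 48 mm above the connector, which is too high to point at it. The button hasn't been touched, so I go back and dwell lower before pressing.

send_rows(turn=[[0, 0, 0], [0, 0, 0], [0, 0, 0], [0, 0, 0], [0, 0, 0]], travel=[[0, 0, -4], [0, 0, -8], [3, 0, -10], [8, 0.5, -10], [13, 0.5, -10]], fingers=[1, 1, 1, 1, 1])

```text
clock: 10.4
ee_pos: [0.5345, 0.252, 0.1764]
orientation: [-0.0, 0.837, -0.547, 0.0]
contact_force: [-0.1, -0.2, 0.4]
finger_gap: 0.0003
```

send_rows(turn=[[0, 0, 0], [0, 0, 0], [0, 0, 0], [0, 0, 0], [0, 0, 0]], travel=[[5, 0, 0], [10, 0, 0], [15, 0.5, 0], [20, 1, 0], [25, 1, 0]], fingers=[1, 1, 1, 1, 1])

```text
clock: 11.02
ee_pos: [0.626, 0.0186, 0.1762]
orientation: [-0.0, 0.837, -0.547, 0.0]
contact_force: [1.0, 0.2, -0.2]
finger_gap: 0.0002
```

send_rows(turn=[[0, 0, 0], [0, 0, 0], [0, 0, 0], [0, 0, 0], [0, 0, 0]], travel=[[5, 0.5, 0], [9, 0.9, 0], [10.4, 0.9, 0], [10.4, 0.9, 4], [10.4, 0.9, 7]], fingers=[1, 1, 1, 1, 1])

```text
clock: 11.65
ee_pos: [0.6589, -0.0777, 0.1046]
orientation: [-0.0, 0.837, -0.547, -0.0]
contact_force: [0.2, 0.5, -0.7]
finger_gap: -0.0
```

send_rows(turn=[[0, 0, 0], [0, 0, 0], [0, 0, 0], [0, 0, 0], [0, 0, 0]], travel=[[0, 0, 3], [0, 0, 4.5], [0, 0, 5.3], [0, 0, 5.3], [0, 0, 5.3]], fingers=[1, 1, 1, 1, 1])

```text
clock: 12.28
ee_pos: [0.6597, -0.0785, 0.0539]
orientation: [-0.0, 0.837, -0.547, 0.0]
contact_force: [0.5, 0.6, 0.2]
finger_gap: -0.0001
```

Run:
```python
from h import *
def back(p,d,u,v):
    T=np.array(p["T"]); r=pts(p,(u,v),0)[0]-T[:3,3]; return (T[:3,3]+r*d[v,u]/(T[:3,2]@r)).round(4)
print(delta([.659,-.078,.034]))
p=viewer.camera_params("wrist"); a,d=viewer.snapshot("wrist")
for v in range(196,234,3): print(v,a[v,250],back(p,d,250,v),a[v,264],back(p,d,264,v))
cv2.imwrite("pics/w5.png",cv2.cvtColor(a,cv2.COLOR_RGB2BGR))
```

```text
t 12.275 tcp [ 0.6597 -0.0785  0.0539] F [0.5  0.62 0.24] gap -0.0001
rotvec tool->straight down [-0.0011 -0.0005  0.    ]
[-0.08  0.04  1.99]
196 [157 141  94] [ 0.6654 -0.0718  0.0278] [163 148 100] [ 0.6693 -0.0812  0.0274]
199 [156 142  96] [ 0.6629 -0.0728  0.0267] [157 142  94] [ 0.6674 -0.082   0.0279]
202 [154 138  93] [ 0.6609 -0.0737  0.0271] [160 145  97] [ 0.665  -0.0831  0.0269]
205 [156 140  94] [ 0.6584 -0.0748  0.0258] [155 139  94] [ 0.6633 -0.0839  0.0281]
208 [155 139  93] [ 0.7257 -0.0508  0.2227] [155 141  94] [ 0.6609 -0.0849  0.0275]
211 [156 141  95] [ 0.6546 -0.0764  0.0275] [154 138  93] [ 0.6589 -0.0858  0.0278]
214 [155 139  95] [ 0.6528 -0.0773  0.0284] [155 138  93] [ 0.6565 -0.0869  0.0272]
217 [153 137  91] [ 0.6501 -0.0784  0.0272] [155 139  94] [ 0.6542 -0.0879  0.0269]
220 [155 139  93] [ 0.6482 -0.0792  0.028 ] [154 139  92] [ 0.652  -0.0889  0.027 ]
223 [98 90 71] [ 0.6692 -0.0716  0.0845] [98 91 72] [ 0.6722 -0.0784  0.0847]
226 [65 66 64] [ 0.6694 -0.0716  0.0889] [67 65 64] [ 0.6724 -0.0782  0.0891]
229 [65 64 63] [ 0.6692 -0.0718  0.092 ] [67 65 64] [ 0.6725 -0.078   0.093 ]
232 [66 65 64] [ 0.6694 -0.0718  0.0958] [66 67 64] [ 0.6719 -0.0782  0.0953]
```

View pics/w5.png

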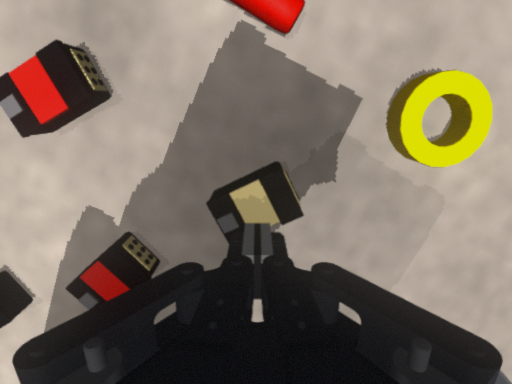

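The cream strip's depth is right at 0.0275, and the tips read z ≈ 0.084 with the reported TCP at 0.054, so the offset is about 30 mm. I lower to a TCP of 0.042, which is safe whichever reading is right, and cross-check from the side before going lower.

send_rows(turn=[[0, 0, 0], [0, 0, 0], [0, 0, 0], [0, 0, 0], [0, 0, 0]], travel=[[0, 0, 0.4], [0, 0, 0.8], [0, 0, 1], [0, 0, 1], [0, 0, 1]], fingers=[1, 1, 1, 1, 1])

```text
clock: 12.95
ee_pos: [0.6593, -0.0786, 0.0431]
orientation: [-0.0, 0.837, -0.547, 0.0]
contact_force: [0.9, 0.8, -0.7]
finger_gap: 0.0001
```

Run:
```python
from h import *
print(delta([.659,-.078,.033]))
a,d=viewer.snapshot("side"); p=viewer.camera_params("side"); T=np.array(p["T"]); f=192/np.tan(np.radians(p["vertical_fov"])/2)
def proj(P):
    c=T[:3,:3].T@(np.array(P)-T[:3,3]); s=c[:2]/c[2]; s=s*(1+p["k1"]*(s@s)); return s*f+[p["cx"],p["cy"]]
b=cv2.resize(a[130:220,200:320],None,fx=6,fy=6,interpolation=cv2.INTER_CUBIC)
for z,col in((.042,(255,0,255)),(.072,(0,255,0)),(.0275,(255,255,0))):
    q=proj([.659,-.078,z]); print(z,q.round(1)); cv2.circle(b,tuple(int(x) for x in (q-[200,130])*6+3),4,col,1)
cv2.imwrite("pics/s3.png",cv2.cvtColor(b,cv2.COLOR_RGB2BGR))
```

```text
t 12.95 tcp [ 0.6593 -0.0786  0.0431] F [ 0.91  0.83 -0.67] gap 0.0001
rotvec tool->straight down [-0.0001  0.     -0.    ]
[-0.06  0.    1.01]
0.042 [256.6 184.1]
0.072 [256.7 176.2]
0.0275 [256.5 187.9]
```

View pics/s3.png

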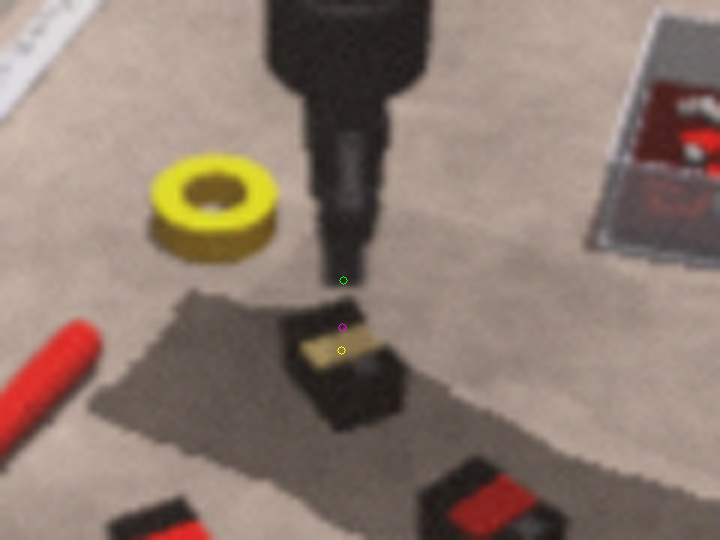

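The side view settles it: the fingertips end at the green mark (z ≈ 0.071), with the cream strip straight below. I lower another 12 mm, which puts the tips about 27 mm above the top, and dwell.

send_rows(turn=[[0, 0, 0], [0, 0, 0], [0, 0, 0], [0, 0, 0], [0, 0, 0]], travel=[[0, 0, 0.4], [0, 0, 0.8], [0, 0, 1.1], [0, 0, 1.2], [0, 0, 1.2]], fingers=[1, 1, 1, 1, 1])

```text
clock: 13.62
ee_pos: [0.6592, -0.0785, 0.031]
orientation: [-0.0, 0.837, -0.547, -0.0]
contact_force: [-1.3, 0.5, -0.9]
finger_gap: 0.0001
```

send_rows(turn=[[0, 0, 0], [0, 0, 0], [0, 0, 0], [0, 0, 0], [0, 0, 0]], travel=[[0, 0, 0], [0, 0, 0], [0, 0, 0], [0, 0, 0], [0, 0, 0]], fingers=[1, 1, 1, 1, 1])

```text
clock: 14.25
ee_pos: [0.6592, -0.0785, 0.031]
orientation: [-0.0, 0.837, -0.547, -0.0]
contact_force: [0.0, -1.0, -0.4]
finger_gap: -0.0002
```

send_rows(turn=[[0, 0, 0], [0, 0, 0], [0, 0, 0], [0, 0, 0], [0, 0, 0]], travel=[[0, 0, 0], [0, 0, 0], [0, 0, 0], [0, 0, 0], [0, 0, 0]], fingers=[1, 1, 1, 1, 1])

```text
clock: 14.88
ee_pos: [0.6592, -0.0785, 0.031]
orientation: [-0.0, 0.837, -0.547, -0.0]
contact_force: [-0.1, 0.5, 0.5]
finger_gap: -0.0002
```

send_rows(turn=[[0, 0, 0], [0, 0, 0], [0, 0, 0], [0, 0, 0], [0, 0, 0]], travel=[[0, 0, 0], [0, 0, 0], [0, 0, 0], [0, 0, 0], [0, 0, 0]], fingers=[1, 1, 1, 1, 1])

```text
clock: 15.5
ee_pos: [0.6592, -0.0785, 0.031]
orientation: [-0.0, 0.837, -0.547, -0.0]
contact_force: [0.8, -0.2, -0.5]
finger_gap: 0.0002
```

send_rows(turn=[[0, 0, 0], [0, 0, 0], [0, 0, 0], [0, 0, 0], [0, 0, 0]], travel=[[0, 0, 0], [0, 0, 0], [0, 0, 0], [0, 0, 0], [0, 0, 0]], fingers=[1, 1, 1, 1, 1])

```text
clock: 16.12
ee_pos: [0.6592, -0.0785, 0.031]
orientation: [-0.0, 0.837, -0.547, -0.0]
contact_force: [0.2, -0.4, -0.4]
finger_gap: -0.0003
```

send_rows(turn=[[0, 0, 0], [0, 0, 0], [0, 0, 0], [0, 0, 0], [0, 0, 0]], travel=[[0, 0, -4], [0, 0, -8], [0, 0, -12], [0, 0, -14.3], [-3, 0, -14.3]], fingers=[1, 1, 1, 1, 1])

```text
clock: 16.75
ee_pos: [0.6478, -0.0527, 0.1755]
orientation: [-0.0, 0.837, -0.548, 0.001]
contact_force: [0.7, 0.3, -1.5]
finger_gap: 0.0001
```

send_rows(turn=[[0, 0, 0], [0, 0, 0], [0, 0, 0], [0, 0, 0], [0, 0, 0]], travel=[[-5, 0, 0], [-10, 0, 0], [-15, -0.5, 0], [-20, -1, 0], [-25, -1, 0]], fingers=[1, 1, 1, 1, 1])

```text
clock: 17.38
ee_pos: [0.5552, 0.1835, 0.1741]
orientation: [-0.0, 0.837, -0.547, 0.0]
contact_force: [0.1, 0.6, -0.4]
finger_gap: -0.0
```

send_rows(turn=[[0, 0, 0], [0, 0, 0], [0, 0, 0], [0, 0, 0], [0, 0, 0]], travel=[[-5, 0, 0], [-10, -0.5, 0], [-15, -1, 0], [-19, -1.4, 0], [-20.4, -1.4, 0]], fingers=[1, 1, 1, 1, 1])

```text
clock: 18.0
ee_pos: [0.4853, 0.3766, 0.1738]
orientation: [-0.0, 0.838, -0.546, -0.0]
contact_force: [-0.2, -2.1, -0.8]
finger_gap: 0.0001
```

send_rows(turn=[[0, 0, 0], [0, 0, 0], [0, 0, 0], [0, 0, 0], [0, 0, 0]], travel=[[0, 0, 3], [0, 0, 7], [0, 0, 9.5], [0, 0, 10.5], [0, 0, 10.5]], fingers=[1, 1, 1, 1, 1])

```text
clock: 18.62
ee_pos: [0.4869, 0.3739, 0.0692]
orientation: [0.0, 0.837, -0.547, 0.0]
contact_force: [1.0, -0.5, -0.1]
finger_gap: 0.0001
```

send_rows(turn=[[0, 0, 0], [0, 0, 0], [0, 0, 0], [0, 0, 0], [0, 0, 0]], travel=[[0, 0, 0.6], [0, 0, 1.2], [0, 0, 1.5], [0, 0, 1.7], [0, 0, 1.7]], fingers=[1, 1, 1, 1, 1])

```text
clock: 19.25
ee_pos: [0.4866, 0.3743, 0.0521]
orientation: [-0.0, 0.837, -0.547, -0.0]
contact_force: [-0.9, -0.9, 4.0]
finger_gap: 0.0
```

send_rows(turn=[[0, 0, 0], [0, 0, 0], [0, 0, 0], [0, 0, 0], [0, 0, 0]], travel=[[0, 0, 0.1], [0, 0, 0.2], [0, 0, 0.2], [0, 0, 0.2], [0, 0, 0.2]], fingers=[1, 1, 1, 1, 1])

```text
clock: 19.88
ee_pos: [0.4867, 0.3743, 0.0501]
orientation: [-0.0, 0.837, -0.547, -0.0]
contact_force: [0.1, 0.2, 3.9]
finger_gap: -0.0004
```

send_rows(turn=[[0, 0, 0], [0, 0, 0], [0, 0, 0], [0, 0, 0], [0, 0, 0]], travel=[[0, 0, 0.1], [0, 0, 0.15], [0, 0, 0.15], [0, 0, 0.15], [0, 0, 0.15]], fingers=[1, 1, 1, 1, 1])

```text
clock: 20.5
ee_pos: [0.4867, 0.3744, 0.0495]
orientation: [-0.0, 0.837, -0.547, 0.0]
contact_force: [-4.4, -3.3, 21.9]
finger_gap: -0.0001
```

send_rows(turn=[[0, 0, 0], [0, 0, 0], [0, 0, 0], [0, 0, 0], [0, 0, 0]], travel=[[0, 0, 0.05], [0, 0, 0.1], [0, 0, 0.1], [0, 0, 0.1], [0, 0, 0.1]], fingers=[1, 1, 1, 1, 1])

```text
clock: 21.12
ee_pos: [0.4868, 0.3744, 0.0492]
orientation: [-0.001, 0.837, -0.547, 0.0]
contact_force: [-8.1, -5.5, 35.8]
finger_gap: -0.0
```

The force rose from about 4 N of spring to a hard stop (22 N, then 36 N), so the button is right down. I retreat now and look.

send_rows(turn=[[0, 0, 0], [0, 0, 0], [0, 0, 0], [0, 0, 0], [0, 0, 0]], travel=[[0, 0, -2], [0, 0, -6], [0, 0, -11], [0, 0, -14], [0, 0, -15]], fingers=[1, 1, 1, 1, 1])

```text
clock: 21.75
ee_pos: [0.4869, 0.3745, 0.1989]
orientation: [-0.001, 0.837, -0.547, 0.0]
contact_force: [0.4, -0.8, -1.1]
finger_gap: 0.0001
```

send_rows(turn=[[0, 0, 0], [0, 0, 0], [0, 0, 0], [0, 0, 0], [0, 0, 0]], travel=[[0, 3, 0], [0, 5, 0], [0, 5, 0], [0, 5, 0], [0, 5, 0]], fingers=[1, 1, 1, 1, 1])

```text
clock: 22.38
ee_pos: [0.4412, 0.3542, 0.1971]
orientation: [0.0, 0.837, -0.547, -0.0]
contact_force: [0.2, -0.0, -0.5]
finger_gap: 0.0003
```

Run:
```python
from h import *
def back(p,d,u,v):
    T=np.array(p["T"]); r=pts(p,(u,v),0)[0]-T[:3,3]; return (T[:3,3]+r*d[v,u]/(T[:3,2]@r)).round(4)
s=readout.read_state(); print(s["clock"],s["ee_pos"],s["contact_force"])
p=viewer.camera_params("wrist"); a,d=viewer.snapshot("wrist")
for lo,hi in(((100,120,60),(130,255,255)),((45,90,40),(90,255,255))):
    for c,st in blobs(a,lo,hi,150): i,j=np.round(c).astype(int); print("wrist",c,back(p,d,i,j))
a,d=viewer.snapshot("top"); b=np.load("top.npz")["a"]; 
for im in(b,a): print([tuple(c) for c,_ in blobs(im,(0,120,70),(8,255,255))])
w=lambda im:im[157:190,269:303].astype(int)
print("faulty patch diff",abs(w(a)-w(b)).mean())
cv2.imwrite("pics/t2.png",cv2.cvtColor(a,cv2.COLOR_RGB2BGR))
```

```text
22.375 [0.44119461 0.3541743  0.19707212] [ 0.20523961 -0.01432443 -0.45326326]
wrist [255.8 127.9] [0.4863 0.3738 0.0808]
wrist [311.5 180.5] [0.461  0.299  0.0812]
[(np.float64(255.8), np.float64(122.8)), (np.float64(220.4), np.float64(166.8)), (np.float64(253.1), np.float64(216.4)), (np.float64(361.4), np.float64(219.3)), (np.float64(389.2), np.float64(226.1)), (np.float64(373.1), np.float64(230.5)), (np.float64(374.6), np.float64(250.1)), (np.float64(212.0), np.float64(252.4)), (np.float64(306.1), np.float64(266.7))]
[(np.float64(255.8), np.float64(122.8)), (np.float64(220.4), np.float64(166.9)), (np.float64(363.7), np.float64(217.0)), (np.float64(253.1), np.float64(216.4)), (np.float64(389.3), np.float64(226.1)), (np.float64(368.7), np.float64(235.5)), (np.float64(373.4), np.float64(250.5)), (np.float64(212.0), np.float64(252.4)), (np.float64(306.1), np.float64(266.7))]
faulty patch diff 2.6541889483065955
```

View pics/t2.png

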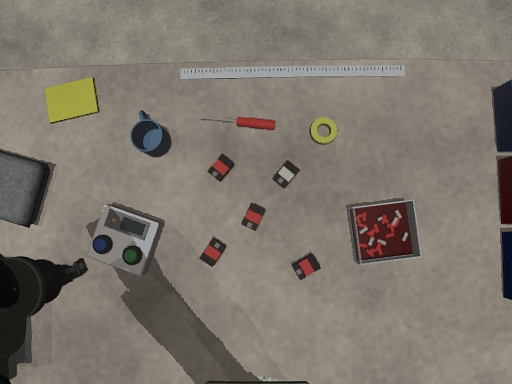

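Everything is in its original place: the cream connector is at (286,174), the red bars are unchanged, both buttons are up at about 0.081, and the arm is clear. I hand in.

```bash
python3 -c "
from station import bot; print(bot.sign_off())"
```

```text
the job is handed in; nothing more can be done
None
```

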